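# Lay the carton down against the stop

### The job

Get the tall cardboard carton ready for labelling: push it over so that it falls towards the low metal fence of the plywood board and lies flat on its broad side, then push its end until its top end sits flush and square against the fence, the whole carton still on the board. Only push it: do not grip, lift or carry it, and leave the bottles and the other things around the board where they are.

Things in the scene. Friction and masses are not known exactly. Their poses are not given: they have to be found in the camera images.
- board: plywood labelling board fixed on the table, 240 mm (its x) by 500 mm (its y), top face 12 mm above the table. Origin: centre of its underside, on the table; z up; y points from the end where the carton stands towards the fence.
- fence (a point): middle of the lower edge of the fence's stopping face, on the board's top face at board y = +150 mm; axes as the board's. The fence is a fixed aluminium angle across the whole board, square to the board's y; its face looks to -y and rises 24 mm above the board. Contacts are grippy: a carton pushed in askew can jam on one corner, so it is best squared on the way.
- carton_center (a point): centre of the one tall cardboard carton, 90 mm (its x) by 60 mm (its y) by 170 mm (its z, up while it stands), 0.18 to 0.35 kg, loose. It starts upright on the board, away from the fence, its +y broad face towards the fence within 12 degrees; the -y broad face has a paper label and ends facing up.
- carton_top (a point): middle of the carton's top end (90 x 60 mm), 85 mm from its centre along its z; axes as the carton's. Pushed near the top the carton tips about its bottom edge with little slip, then falls freely; lying, its top end points to the fence, 40 to 125 mm short of it.
- flask_a: aluminium bottle, 72 mm diameter, 165 mm tall, loose, standing on the table beside the board; not to be moved. Origin: centre of its underside, z up.
- flask_b: aluminium bottle, 64 mm diameter, 140 mm tall, loose, standing on the table beside the board; not to be moved. Origin: centre of its underside, z up.
- glass_a: clear glass bottle, 60 mm diameter, 135 mm tall, loose, standing on the table beside the board; not to be moved. Origin: centre of its underside, z up.
- glass_b: amber glass bottle, 52 mm diameter, 110 mm tall, loose, standing on the table beside the board; not to be moved. Origin: centre of its underside, z up.
- tape_roll: roll of packing tape lying flat, 100 mm diameter, 48 mm tall, loose, standing on the table beside the board; not to be moved. Origin: centre of its underside, z up.
- small_carton: small cardboard box 75 x 55 x 50 mm (x, y, z), loose, standing on the table beside the board; not to be moved. Origin: centre of its underside, z up.
- pen_cup: dark steel cup, 74 mm diameter, 100 mm tall, loose, standing on the table beside the board; not to be moved. Origin: centre of its underside, z up.
Things that resemble listed ones, but are neither listed nor needed, are in the scene too. What is shaped like the part that bears carton_center but turquoise is not meant.

How it is judged (in metres and radians):
At the end, for the whole second after the job is handed in: The carton lies flat on the board on its +y broad side, label up (within 5 degrees), its top end against the fence to within 4 mm and square to it within 0.05 rad, its centre within 75 mm of the board's centre line (so no side overhangs the board), at rest (angle between carton_center's own y axis and vertical above 3.05 rad and y of carton_center in the frame of board between 0.061 and 0.069 m and x of carton_center in the frame of board between -0.075 and 0.075 m and angle between the z axis of carton_center and the y axis of board, either way round below 0.05 rad and z of carton_center in the frame of board below 0.047 m and linear speed of carton below 0.01 m/s); the robot touches nothing.
It fails at once if the carton is lifted while upright (its centre more than 12 mm higher than it stands; tipping on its edge raises it 5 mm) (height (world z) of carton_center above 0.109 m).
It fails at once if the carton is lifted once laid down (its centre more than 20 mm too high) (angle between carton_center's own z axis and vertical above 1.5 rad and height (world z) of carton_center above 0.064 m).
It fails at once if the carton is taken between the fingers (x of the grasp point in the frame of carton_center between -0.042 and 0.042 m and y of the grasp point in the frame of carton_center between -0.027 and 0.027 m and z of the grasp point in the frame of carton_center between -0.082 and 0.082 m).
It fails at once if a bystander is shifted by more than 15 mm or tipped (distance of any of flask_a, flask_b, glass_a, glass_b, tape_roll, small_carton, pen_cup from where it was at the start of the episode above 0.015 m or angle between any of flask_a, flask_b, glass_a, glass_b, tape_roll, small_carton, pen_cup's own z axis and vertical above 0.3 rad).
It also fails if it takes over 54 s, if anything falls off the work surface, if the arm or the gripper's body presses on something with over 40 N, if the wrist force passes 120 N, or if a joint passes its speed limit or range.

### The arm

A 6-joint arm with a two-finger parallel gripper is mounted at the origin on the work surface. World frame = base frame: x ahead of the robot, y to its left, z up, the work surface at z = 0. Lengths are in mm, angles in degrees, forces in N, time in s.
With the tool pointing down it reaches from about 325 to 925 mm from the base axis. Payload 3.1 kg.
Tool frame: the origin (TCP) lies at the very end of the fingers, on their centre line; the grasp point (between the pads) lies grasp_offset behind it (grasp_offset is the distance from the TCP to the grasp point, in mm); z points along the fingers, x is the direction in which the jaws open and shut, and the axes are right-handed (so a half turn about z gives the same grasp; the last joint's range is limited). The gripper opens to 85 mm and grips with 20 to 120 N. Pads are 22 mm wide; open, the fingers measure 114 mm over their backs; the gripper's body (76 mm by 85 mm) begins 54 mm behind the grasp point. The pads swing forward as they close: fully open they stand 13 mm farther back than shut.
Start: joints at [-80.684, 12.427, 92.441, -0, 75.132, -6.429], TCP at [169.618, -601.556, 231.3] pointing down, gripper open.
Joint ranges: [-157.48, 157.48], [-44.54, 120.13], [17.64, 146.25], [-64.5, 244.5], [7.68, 150.69], [-147.95, 147.95]. Speed limits (degrees/s): [159.86, 159.86, 180, 180, 180, 180].

### API

Orientations are given as [roll, pitch, yaw] about the fixed x, y, z axes, in that order (R = Rz(yaw) Ry(pitch) Rx(roll)).
In Python, from station import * gives the robot as it stands. Calls block until the motion is done:
- goto(position, orientation): joint-space move of the TCP to a pose.
- move_l(position, attitude=None, speed=150): straight line of the TCP; attitude=None keeps the orientation; speed is the mean speed in mm/s.
- move_j(angles): joint-space move.
- grip(opening, squeeze=None): finger opening in mm; squeeze is the grip in N (None keeps the last); returns when the fingers have stopped.
- wait(seconds).
- solve_ik(position, orientation): joint angles nearest the present ones, or None.
- get_obs(): the state.
- get_image(name): name is "scene" or "top" or "wrist"; returns the picture (384x512x3 uint8, red, green, blue); there is no depth.
- get_calibration(name): a dict with "fx", "fy", "cx", "cy" (pixels), "R" (3x3) and "t" (3): a world point X has camera coordinates R X + t; the wrist camera has in their place "mount" (4x4, takes a point from camera to tool coordinates, whose origin is the TCP and whose axes are the tool frame's). Camera axes: x right, y down, z forward; pixel columns grow to the right and rows downward; lengths in mm; the calibration is good to about 2 mm. A picture is of the moment at which its call begins: read the wrist's pose just before it. get_calibration takes no time and is no camera call.
A pose or a line that the arm cannot do raises Unreachable and nothing moves.
- sign_off(): hands the job in, once; it reports no verdict.
Trained networks look in the newest picture that a camera, given by its name, has taken for a name from the list of things; names that differ only in an ending like _2 or _b are one class to them, and where a whole thing is asked for, a point or a joint stands for the part that bears it (a point fixed in the world has none). Each returns a list of dicts, best first, with "score" (0 to 1); they miss things now and then, are a little off and sometimes report something else, mostly with a low value. They report only what shows in the picture. A call takes as long as a camera call. They do not tell look-alikes from the thing itself.
- spot_in(name, camera): "extent" ([centre column, centre row, width, height] in pixels, round what is visible of it).
- regions_of(name, camera): "region" (384x512 bool, what is visible of it) and "extent" ([centre column, centre row, width, height] in pixels, round what is visible of it).
The state is a dict: "t": time; "joint_pos": joint angles; "qvel": joint speeds; "effort": joint torques, N m; "tcp_pos": TCP position; "ee_rot": TCP orientation; "wrist_force": force on the tool from outside, world axes, zero at the start; "moment": the same for the moment, N m; "grip_width": finger opening in mm.
Only numpy, scipy, OpenCV 4.12 (cv2) and the standard library are available. Lean on these libraries where they do the work, as an engineer would, in place of code of your own. Each camera call takes 0.05 s, during which the arm holds its last target. There are 200 camera calls.

## Working session

There is one attempt and no reset: what is moved stays moved. The work goes in short steps, each a Python script; the robot and the scene stay as the last script left them, time stands still between calls to the robot, and variables do not carry over. Pictures are saved under pics/ and viewed, about 8 in all and at most 12, crops included, and the job is handed in when it is done.

```bash
mkdir -p pics; ls; python3 - <<'E'
from station import *
import cv2,numpy as np
o=get_obs(); print(o['t'],o['tcp_pos'],o['ee_rot'],o['grip_width'])
for n in("scene","top"):
    im=get_image(n); cv2.imwrite(f"pics/{n}0.png",im[:,:,::-1])
    c=get_calibration(n); print(n,{k:np.round(v,3).tolist() for k,v in c.items()})
    for name in("carton_center","board"):
        for d in regions_of(name,n)[:3]: print(name,d['score'],d['extent'])
E
```

```text
pics
0.0 [ 169.49683683 -600.72281919  229.95340292] [-1.79984168e+02  1.37174128e-01 -7.42532672e+01] 85.20443544813278
scene {'fx': 406.198, 'fy': 406.198, 'cx': 259.604, 'cy': 180.59, 'R': [[0.284, 0.959, -0.006], [0.636, -0.193, -0.747], [-0.718, 0.208, -0.664]], 't': [-99.534, -262.911, 1648.12]}
carton_center 0.83 [255.8, 181.1, 22.9, 64.6]
carton_center 0.82 [218.9, 248.9, 44.7, 69.6]
carton_center 0.66 [202.7, 151.5, 27.7, 56.0]
board 0.87 [306.8, 209.6, 173.3, 61.9]
top {'fx': 445.432, 'fy': 445.432, 'cx': 257.501, 'cy': 195.404, 'R': [[-0.029, -1.0, -0.009], [-0.995, 0.029, -0.098], [0.098, 0.006, -0.995]], 't': [-26.552, 552.343, 1324.221]}
carton_center 0.81 [264.4, 205.8, 30.3, 37.8]
carton_center 0.59 [317.2, 131.3, 38.4, 45.8]
carton_center 0.56 [220.2, 194.2, 174.9, 115.0]
board 0.96 [220.4, 194.3, 179.8, 118.0]
```

```bash
python3 - <<'E'
import cv2
a=cv2.imread('pics/scene0.png')[90:310,120:440];b=cv2.imread('pics/top0.png')[90:310,100:420]
cv2.imwrite('pics/ab.png',cv2.resize(cv2.vconcat([a,b]),None,fx=1.36,fy=1.36,interpolation=2))
cv2.imwrite('pics/b.png',cv2.resize(b,None,fx=2.5,fy=2.5,interpolation=2))
cv2.imwrite('pics/a.png',cv2.resize(a,None,fx=2.5,fy=2.5,interpolation=2))
E
```

```text
(no output)
```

View pics/a.png

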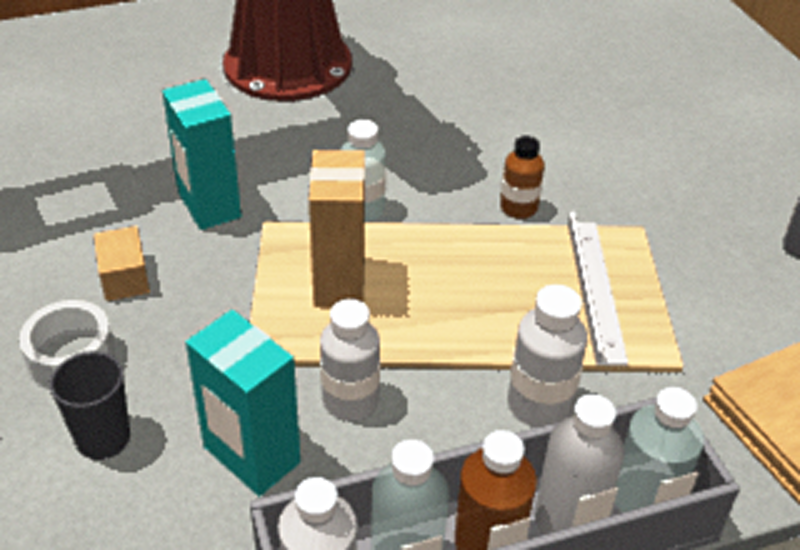

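View pics/b.png

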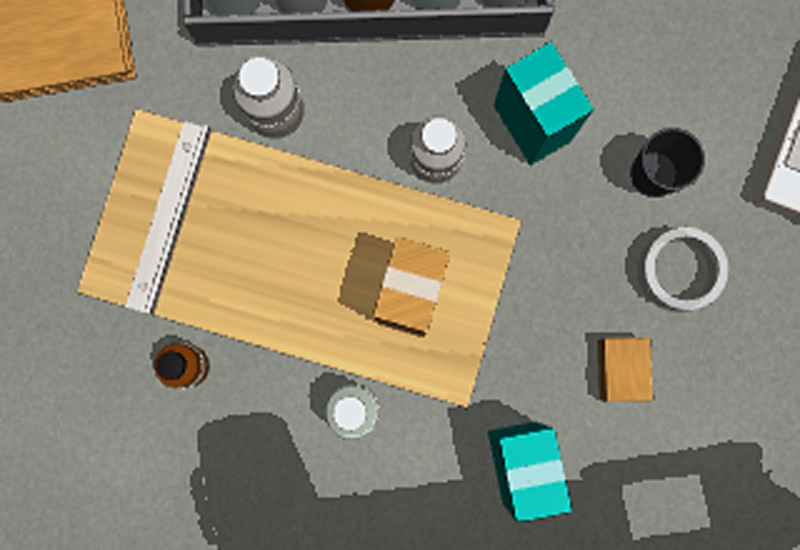

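The pictures show the tan carton standing on the board at top-crop (412,285). The fence is at the left, crop (168,218), with two flasks beyond the board and the glass bottles on its near side. Both turquoise boxes are decoys. Next I'll compute the poses.

```bash
cat > h.py <<'E'
from station import *
import numpy as np,cv2
def px2w(n,uv,z):
    c=get_calibration(n); R=np.array(c['R']);t=np.array(c['t'])
    uv=np.atleast_2d(uv).astype(float)
    d=np.c_[(uv[:,0]-c['cx'])/c['fx'],(uv[:,1]-c['cy'])/c['fy'],np.ones(len(uv))]@R
    o=-R.T@t
    return o+d*((z-o[2])/d[:,2])[:,None]
def crop(p): return np.array(p)/2.5+[100,90]
E
python3 - <<'E'
from h import *
b=px2w('top',crop([(520,218),(136,110),(78,293),(468,405)]),12)[:,:2]
print(b.round(0).tolist(),np.linalg.norm(b-np.roll(b,-1,0),axis=1).round(1))
yd=(b[1]+b[2]-b[0]-b[3]);yd/=np.linalg.norm(yd);ctr=b.mean(0);print('board ctr',ctr,'ydir',yd,np.degrees(np.arctan2(yd[1],yd[0])))
xd=np.array([yd[1],-yd[0]])
f=px2w('top',crop([(210,127),(153,313)]),36)[:,:2];print('fence',[( (p-ctr)@xd,(p-ctr)@yd) for p in f])
# top face by colour
im=cv2.imread('pics/top0.png'); 
c=px2w('top',crop([(449,251),(397,237),(375,319),(428,333)]),182)[:,:2]
print(c.round(0).tolist(),np.linalg.norm(c-np.roll(c,-1,0),axis=1).round(1))
for p in list(c)+[c.mean(0)]: print('carton board xy',(p-ctr)@xd,(p-ctr)@yd)
e=c[1]-c[0]+c[2]-c[3];print('carton ydir ang',np.degrees(np.arctan2(e[1],e[0])))
e=c[1]-c[2]+c[0]-c[3];print('carton x ang',np.degrees(np.arctan2(e[1],e[0])))
E
```

```text
[[604.0, -199.0], [754.0, 273.0], [528.0, 346.0], [378.0, -127.0]] [495.8 237.9 496.4 237.6]
board ctr [566.23357663  72.94107774] ydir [0.30232922 0.95320357] 72.40244454509659
fence [(np.float64(119.54222373845317), np.float64(146.95567522904128)), (np.float64(-116.87683630349764), np.float64(146.94804844153828))]
[[548.0, -103.0], [565.0, -48.0], [477.0, -22.0], [461.0, -78.0]] [57.9 91.3 58.5 90.9]
carton board xy 35.720520026611325 -173.6057990554846
carton board xy 34.994258979531686 -115.7240688225432
carton board xy -56.28634151630512 -117.34104218905819
carton board xy -55.12173893375424 -175.8396290456448
carton board xy -10.173325360979014 -145.62763477818265
carton ydir ang 73.3332632348678
carton x ang -16.38627472962203
```

```bash
cat >> h.py <<'E'
C=np.array([566.2,72.9]);Y=np.array([.3023,.9532]);X=np.array([Y[1],-Y[0]])
def bw(x,y,z): return [*(C+x*X+y*Y),z]
def wb(p): d=np.array(p)[:2]-C; return (d@X).round(1),(d@Y).round(1)
ATT=[180,0,-17.6]
E
python3 - <<'E'
from h import *
grip(50)
goto(bw(-10,-225,235),ATT)
move_l(bw(-10,-225,158))
o=get_obs();f0=np.array(o['wrist_force']);print(o['t'],wb(o['tcp_pos']),o['ee_rot'],o['grip_width'])
for y in range(-215,-114,5):
    move_l(bw(-10,y,158),speed=70)
    o=get_obs();print(y,wb(o['tcp_pos']),((np.array(o['wrist_force'])-f0)).round(1),round(o['t'],2))
wait(.6)
move_l(bw(-10,-190,235),speed=250)
cv2.imwrite('pics/s1.png',cv2.resize(get_image('scene')[90:310,120:440,::-1],None,fx=2.5,fy=2.5))
cv2.imwrite('pics/t1.png',cv2.resize(get_image('top')[90:310,100:420,::-1],None,fx=2.5,fy=2.5))
for d in regions_of('carton_center','top')[:3]:print(d['score'],d['extent'])
E
```

```text
3.4333 (np.float64(-9.4), np.float64(-225.3)) [ 1.79994160e+02 -4.76823656e-02 -1.76323516e+01] 50.09989832618032
-215 (np.float64(-9.3), np.float64(-214.5)) [-0.8 -0.4 -0.4] 3.73
-210 (np.float64(-10.0), np.float64(-209.7)) [-1.2 -1.2 -0.9] 3.98
-205 (np.float64(-10.1), np.float64(-204.8)) [-1.   0.5 -0.2] 4.22
-200 (np.float64(-10.0), np.float64(-199.8)) [-1.1  0.7 -0.6] 4.47
-195 (np.float64(-10.0), np.float64(-194.8)) [-0.4 -0.6 -0.2] 4.72
-190 (np.float64(-10.0), np.float64(-189.7)) [-0.1 -0.5 -0.6] 4.97
-185 (np.float64(-10.0), np.float64(-184.7)) [-1.3 -0.7 -0.6] 5.22
-180 (np.float64(-10.0), np.float64(-179.9)) [-0.9 -0.8 -0.4] 5.47
-175 (np.float64(-10.0), np.float64(-174.8)) [-0.1 -1.3 -0.2] 5.72
-170 (np.float64(-10.0), np.float64(-169.7)) [-1.1 -0.5 -0. ] 5.97
-165 (np.float64(-10.1), np.float64(-164.7)) [-0.6 -0.1 -1.1] 6.22
-160 (np.float64(-10.1), np.float64(-159.7)) [-2.  -0.7 -0.8] 6.47
-155 (np.float64(-10.1), np.float64(-154.7)) [-1.3 -0.3 -0.9] 6.72
-150 (np.float64(-10.0), np.float64(-149.7)) [-0.6 -2.4 -1. ] 6.97
-145 (np.float64(-10.0), np.float64(-144.7)) [-0.9  0.2 -0.9] 7.22
-140 (np.float64(-10.0), np.float64(-139.7)) [-1.3 -0.4 -1. ] 7.47
-135 (np.float64(-10.0), np.float64(-134.7)) [0.1 1.  0.5] 7.72
-130 (np.float64(-10.0), np.float64(-129.7)) [-0.4 -1.2  0. ] 7.97
-125 (np.float64(-10.0), np.float64(-124.7)) [-0.9  0.6 -0.3] 8.22
-120 (np.float64(-10.0), np.float64(-119.7)) [-1.4 -0.3 -0.5] 8.47
-115 (np.float64(-10.0), np.float64(-114.7)) [0.3 0.1 0.1] 8.72
0.87 [316.9, 279.0, 29.9, 38.7]
0.79 [318.0, 131.8, 42.2, 47.1]
0.72 [225.1, 197.3, 64.5, 47.6]
```

View pics/t1.png

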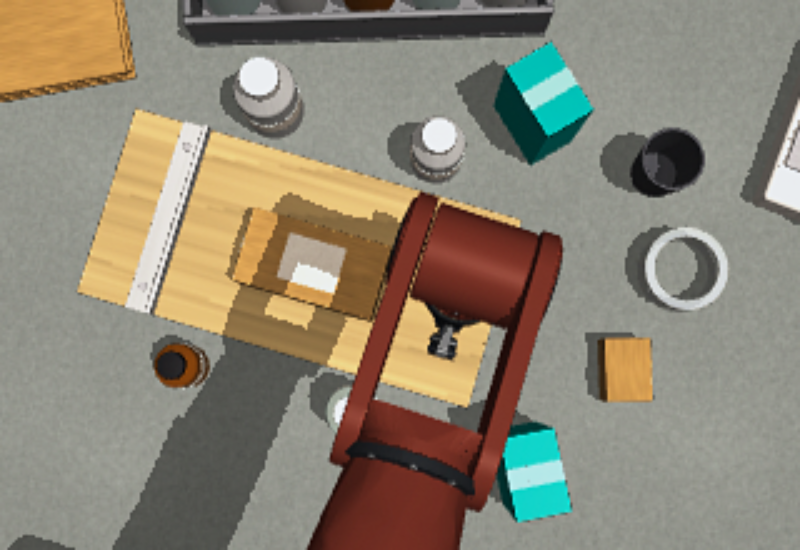

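The carton lies label up, with its top end at crop x≈240 and its bottom end at about (385,285). I'll measure it, then push its end with both fingers.

```bash
python3 - <<'E'
from h import *
c=px2w('top',crop([(250,207),(235,279),(374,320),(398,243)]),72)
for p in c: print(wb(p))
print('grasp/flask dist: flask tops',wb(px2w('top',crop([(440,135)]),150)[0]),wb(px2w('top',crop([(350,412)]),135)[0]),wb(px2w('top',crop([(175,365)]),110)[0]))
for y in(-170,-30): print(solve_ik(bw(-8,y,37),ATT))
E
```

```text
(np.float64(34.6), np.float64(65.3))
(np.float64(-51.9), np.float64(57.8))
(np.float64(-53.4), np.float64(-112.3))
(np.float64(41.3), np.float64(-114.4))
grasp/flask dist: flask tops (np.float64(161.9), np.float64(-129.1)) (np.float64(-160.5), np.float64(-117.3)) (np.float64(-165.4), np.float64(88.5))
[-1.75223311e+01  1.40265559e+01  1.14275217e+02 -2.54444375e-14
  5.16982274e+01  7.76689351e-02]
[-2.43222590e+00  1.78569902e+01  1.09260386e+02 -2.54444375e-14
  5.28826238e+01  1.51677741e+01]
```

```bash
python3 - <<'E'
from h import *
move_l(bw(-8,-170,235),speed=200)
move_l(bw(-8,-170,37),speed=150)
move_l(bw(-8,-135,37),speed=100)
o=get_obs();f0=np.array(o['wrist_force']);print(o['t'],wb(o['tcp_pos']))
move_l(bw(-8,-50,37),speed=50)
y=-50
while y<-24:
    y+=1.5; move_l(bw(-8,y,37),speed=15)
    fs=np.mean([(wait(.02),get_obs()['wrist_force'])[1] for _ in range(3)],0)-f0
    F=fs[:2]@Y; o=get_obs();print(y,wb(o['tcp_pos'])[1],fs.round(1),round(F,1),round(o['t'],2))
    if F<-12: break
cv2.imwrite('pics/t2.png',cv2.resize(get_image('top')[90:310,100:420,::-1],None,fx=2.5,fy=2.5))
E
```

```text
12.275 (np.float64(-7.8), np.float64(-134.7))
-48.5 -48.5 [ 0.2 -0.9  0.9] -0.8 14.43
-47.0 -46.9 [ 0.  -1.2  0.1] -1.2 14.72
-45.5 -45.3 [-0.  -0.   0.4] -0.0 15.03
-44.0 -43.8 [-0.1 -0.2  0.5] -0.3 15.32
-42.5 -42.4 [ 0.  -0.6  0.4] -0.5 15.62
-41.0 -40.9 [ 0.1 -0.3  0.4] -0.2 15.93
-39.5 -39.4 [-0.5 -0.7  0.4] -0.8 16.23
-38.0 -37.9 [ 0.4 -0.5  0.2] -0.4 16.52
-36.5 -36.4 [ 0.4 -0.9  0.5] -0.8 16.82
-35.0 -34.9 [ 0.1 -0.   1.4] -0.0 17.12
-33.5 -33.4 [ 0.6 -0.6  0.5] -0.4 17.43
-32.0 -31.8 [-0.2 -0.2  0.4] -0.3 17.73
-30.5 -30.4 [ 0.2 -0.3  1. ] -0.2 18.02
-29.0 -28.9 [ 0.2 -0.6  1.3] -0.5 18.32
-27.5 -28.8 [-1.8 -5.   3.1] -5.3 18.62
-26.0 -28.9 [-3.1 -9.2  3.9] -9.7 18.93
-24.5 -28.9 [ -5.3 -13.7   5.9] -14.7 19.23
```

View pics/t2.png

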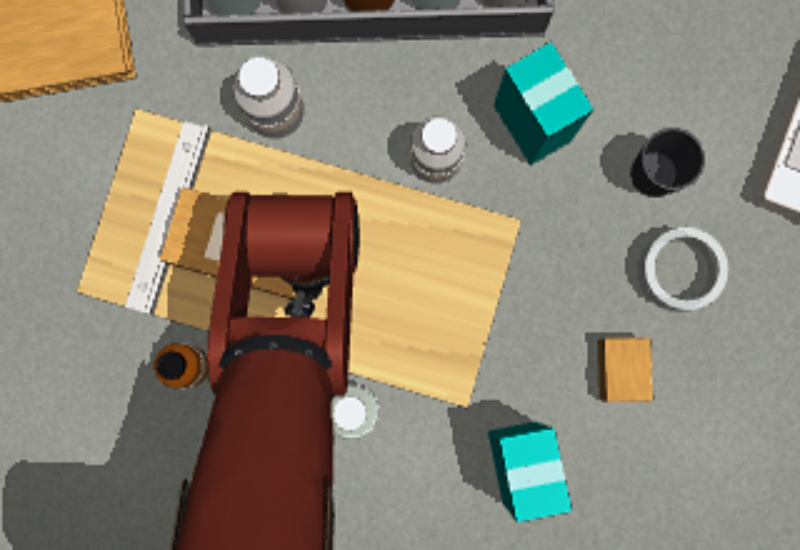

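The push met a hard stop at the fence, and the top end looks flush. I'll back off and check with a clear view.

```bash
python3 - <<'E'
from h import *
move_l(bw(-8,-110,37),speed=100)
move_l(bw(-8,-230,235),speed=250)
goto(bw(-60,-480,260),ATT)
wait(.5)
cv2.imwrite('pics/t3.png',cv2.resize(get_image('top')[145:235,135:255,::-1],None,fx=6,fy=6,interpolation=cv2.INTER_CUBIC))
o=get_obs();print(o['t'],o['tcp_pos'],o['wrist_force'])
E
```

```text
22.9167 [ 364.05691851 -366.36824048  260.06306148] [ 0.44989641  0.96342053 -0.05204166]
```

View pics/t3.png

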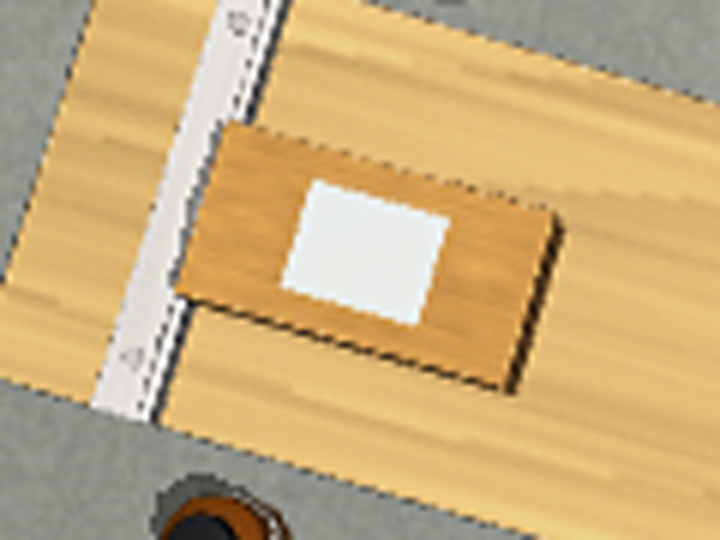

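```bash
python3 - <<'E'
from h import *
c=px2w('top',np.array([(225,122),(178,294),(510,385),(556,213)])/6+[135,145],72)
q=np.array([wb(p) for p in c]);print(q,q.mean(0))
e=q[0]+q[1]-q[2]-q[3];print('skew rad',np.arctan2(e[0],e[1]))
E
```

```text
[[ 33.7 150. ]
 [-54.1 147.2]
 [-52.3 -21.9]
 [ 34.9 -19.7]] [-9.45 63.9 ]
skew rad -0.008854550166858138
```

```bash
python3 -c "
from station import *
sign_off()"
```

```text
the job is handed in; nothing more can be done
```

The carton is lying label up on the board with its top end against the fence, and I handed the job in at about 23 s of the 54 s allowed. I tipped it with both half-open fingers near its top. I then pushed its bottom end squarely to the fence, where it met a hard stop: the push force rose to about 15 N and it moved no further.

| Last check (top camera, arm clear) | Measured | Limit |
|---|---|---|
| Carton centre, board x | -9 mm | -75 to 75 mm |
| Carton centre, board y | 64 mm | 61 to 69 mm |
| Skew to the fence, from the long sides | 0.009 rad | 0.05 rad |
| Skew to the fence, from the end edges | about 0.03 rad | 0.05 rad |

- **Skew:** the two estimates disagree, but both are within the limit. The end edges are short, so a pixel of error matters more there.
- **Fence position:** my picture scale read the fence at 147 mm instead of the given 150 mm, a difference of about camera accuracy.
- **Bystanders:** those in view stood where they were in the overhead pictures up to the end of the push. I compared them by eye and did not measure them. The last picture was a close crop of the carton and fence, so most of them were not checked again after the arm withdrew.

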